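Eject a punched profile and hold it up to the inspection camera

ROBOT

A 7-joint arm with a two-finger parallel gripper is mounted at the origin on the work surface. World frame = base frame: x ahead of the robot, y to its left, z up, the work surface at z = 0. Lengths are in mm, angles in rad, forces in N, time in s.
With the tool pointing down it reaches from about 425 to 925 mm from the base axis. Payload 6.8 kg.
Tool frame: the origin (TCP) lies on the centre line of the jaws, within the pads' length; the fingertips stand 25 mm ahead of it and the grasp point (between the pads) lies 6 mm ahead of it; z points along the fingers, x is the direction in which the jaws open and shut, and the axes are right-handed (so a half turn about z gives the same grasp; the last joint's range is limited). The gripper opens to 85 mm and grips with 20 to 120 N. Pads are 22 mm wide; open, the fingers measure 114 mm over their backs; the gripper's body (76 mm by 85 mm) begins 54 mm behind the grasp point. The pads swing forward as they close: fully open they stand 13 mm farther back than shut.
Start: joints at [-1.355, 0.477, 0.022, 1.555, -0.011, 1.109, -0.083], TCP at [214.762, 639.941, 222.808] pointing down, gripper open.
Joint ranges: [-2.96, 2.96], [-0.34, 2.1], [-1.41, 1.46], [0.24, 2.44], [-1.37, 4.51], [0.17, 1.92], [-2.96, 2.96]. Speed limits (rad/s): [2.39, 2.39, 3.14, 3.14, 3.14, 3.14, 3.14].

INTERFACE

Orientations are given as a unit quaternion [w, x, y, z].
In Python, from bench import manip gives the robot as it stands.
- The arm moves only by the shell command python3 -m jog 'ROWS' [FORCE]. ROWS is JSON, a list of rows, each a list of 3 entries, a list of its own where there are three numbers: the shift along the tool's x, y, z in mm, then the turn about the tool's z in rad, then the opening, from 0 (shut) to 1 (fully open). A call has 1 to 8 rows; each row shifts and turns the commanded pose from where the row before left it, along the tool's axes as they then stand; what a row does not reach is not made up. A row lasts 1/8 s, in which the tool goes at most 62.5 mm and 10.7 degrees, less where a joint would pass 70% of its speed; a pose out of reach is approached as far as the arm can. A call with a gripper value outside its range is refused whole. The fingers move at their own pace and stop on an object; FORCE is the grip in N (left out, the last holds). Time passes only in rows, so rows that do not move let the fingers close. It gives the time, the measured TCP pose, the force and the opening at its end, in the units of the state.
- manip.observe(): the state, without advancing time (a new reading comes with each control period).
- manip.snapshot(name): name is "scene" or "top"; returns a dict with "pixels" (420x560x3 uint8, red, green, blue), "depth" (420x560 float32, mm along the optical axis (not along the pixel's ray), 0 where there is no reading), "K" (3x3 intrinsics, pixels), "R" (3x3) and "t" (3): a world point X has camera coordinates R X + t. Camera axes: x right, y down, z forward; pixel columns grow to the right and rows downward; lengths in mm; the calibration is good to about 2 mm. A picture is of the moment at which its call begins.
- manip.finish_job(): hands the job in, once; it reports no verdict.
The state is a dict: "time": time; "joint_positions": joint angles; "joint_velocities": joint speeds; "effort": joint torques, N m; "tcp_pos": TCP position; "orientation": TCP orientation; "wrist_force": force on the tool from outside, world axes, zero at the start; "wrist_torque": the same for the moment, N m; "opening": finger opening in mm.
Only numpy, scipy, OpenCV 4.12 (cv2) and the standard library are available. Lean on these libraries where they do the work, as an engineer would, in place of code of your own. Each camera call takes 0.05 s, during which the arm holds its last target. There are 200 camera calls.

TASK

A finished piece of aluminium profile lies under the clear guard of the punch station: press the station's red pedal right down to its stop so that the ejector pushes the piece out into the open, then pick the piece up. Hold it in the air in front of the bench inspection camera with its orange capped end facing the lens squarely (the camera looks 20 degrees downwards), centred in its view with the cap 120 mm from the lens, and finish still holding it there, motionless. Leave the camera, spray can, red box and grey bin alone.

Things in the scene. Friction and masses are not known exactly. Their poses are not given: they have to be found in the camera images.
- station: Punch station, fixed to the bench: blue base plate, dark steel track along the station's y axis, clear plastic guard with yellow hoops (69 mm wide, 82 mm high, over y = +35 to +135 mm), then a grey drive housing (75 mm wide, 90 mm high, to y = +225 mm), red pedal on its -x side. Origin: on the bench under the middle of the track's width, z up.
- track_open (a point): Where the ejected piece's middle comes to lie on the track floor, at (0, -20, 30) mm in the station's frame, give or take some mm along y. The open track spans y = -66 to +35 mm, 38 mm wide, its floor 30 mm above the bench; side lips 4 mm high stand 17 to 20 mm either side of its middle; a yellow stop 40 mm high closes its -y end.
- pedal (a joint): Red pedal, angle in rad: 0 at rest (tilted up, free end high), 0.35 fully down at its stop (nearly level). About 4 to 13 N at the pad press it down, more when fast. It drives the ejector 100 mm towards the station's -y, pushing the piece out from under the guard. Let go, pedal and ejector spring back; the piece stays.
- pedal_pad (a point): Middle of the black rubber pad on top of the pedal, where to press; it moves with the pedal. The pedal is a plate 115 mm long and 60 mm wide that points from its hinge along the station's -x axis; the pad is 90 mm from the hinge and goes down 31 mm in all, from about 69 mm to 39 mm above the bench.
- pedal_hinge (a point): Middle of the pedal's hinge axis, which runs along the station's y axis, 30 mm above the bench, at (-46, 80) mm in the station's frame.
- profile: The piece: cut length of slotted aluminium profile, 30 x 30 mm in section and 74 mm long with the orange plastic cap on one end, 80 to 170 g. Origin: centre of its underside; y along its length, the capped end towards -y, z up. It starts under the guard parallel to the track, cap towards the open end of the track.
- cap_face (a point): Centre of the outer face of the orange cap: at (0, -37, 15) mm in the piece's frame.
- camera_head: Inspection camera: small blue box (44 mm wide and high, 72 mm long) with a black lens ringed by white lights, on a fixed column 340 mm high with a 110 mm square base. Its height varies. Origin: centre of the lens's front; it looks along its own -x axis, away from the column and 20 degrees downwards; y level, z the up direction of its picture.
- lens (a point): Centre of the lens's front face, 250 to 310 mm above the bench.
- focus (a point): Point in the air on the lens's axis, 120 mm in front of the lens, where the centre of the cap's face belongs.
- spray_can: Bystander: white spray can with a blue band, 58 mm across, 160 mm high, standing. Origin under its centre.
- red_box: Bystander: red box 60 x 90 x 65 mm high. Origin under its centre.
- bin: Bystander: open grey plastic bin 80 x 100 x 50 mm high. Origin under its centre.

How it is judged:
By the outcome, as a careful person would: the job done as asked, in the order asked, and still so for the second after the job is handed in, while the arm keeps its last pose, push and grip.
It also fails if it takes over 72 s, if anything falls off the work surface, if the arm or the gripper's body presses on something with over 40 N, if the wrist force passes 120 N, or if a joint passes its speed limit or range.

## Working session

There is one attempt and no reset: what is moved stays moved. The work goes in short steps, Python scripts to look and compute and a shell command to move; the robot and the scene stay as the last step left them, time stands still between calls to the robot, and variables do not carry over. Pictures are saved under pics/ and viewed, about 8 in all and at most 12, crops included, and the job is handed in when it is done.

```bash
mkdir -p pics; ls; python3 - <<'E'
from bench import manip
import cv2,numpy as np
print(manip.observe())
for n in("scene","top"):
    s=manip.snapshot(n); cv2.imwrite(f"pics/{n}0.png",s["pixels"][...,::-1]); np.savez(f"pics/{n}0.npz",**s)
    print(n,s["K"],s["R"],s["t"])
E
```

```text
pics
{'time': 0.0, 'joint_positions': array([-1.35509921,  0.47777669,  0.02233388,  1.55648723, -0.01148229,
        1.10932179, -0.08308027]), 'joint_velocities': array([-0.00026975,  0.00048967, -0.00047564, -0.00080008, -0.00091588,
       -0.00117681, -0.00098732]), 'effort': array([ 2.47693833e-04, -5.96447468e+01,  1.60791434e+00, -2.81201237e+01,
        1.24399815e-02,  9.36288794e-03, -1.64868482e-05]), 'tcp_pos': array([214.58138511, 639.31611922, 221.82623335]), 'orientation': array([ 6.04240231e-04,  8.11823948e-01,  5.83901540e-01, -7.10170731e-04]), 'wrist_force': array([ 0.64258068, -0.2185276 , -0.93187126]), 'wrist_torque': array([-0.00541126,  0.00845892, -0.00880359]), 'opening': 85.54278911192584}
scene [[451.09914847   0.         278.99218752]
 [  0.         451.09914847 218.77059294]
 [  0.           0.           1.        ]] [[ 0.56431089  0.8255593   0.00225072]
 [ 0.72219057 -0.49232864 -0.48585315]
 [-0.39999249  0.27579767 -0.87403755]] [-322.55951727 -346.68325364 1163.18489488]
top [[390.525262     0.         280.40571377]
 [  0.         390.525262   212.07963451]
 [  0.           0.           1.        ]] [[ 0.10652131 -0.99430812  0.0021399 ]
 [-0.97155988 -0.10454152 -0.21246759]
 [ 0.21148196  0.02055329 -0.97716577]] [-56.51867685 632.30680582 738.80590986]
```

View pics/scene0.png

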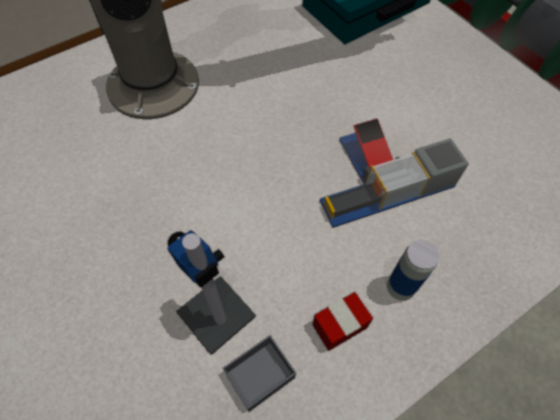

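View pics/top0.png

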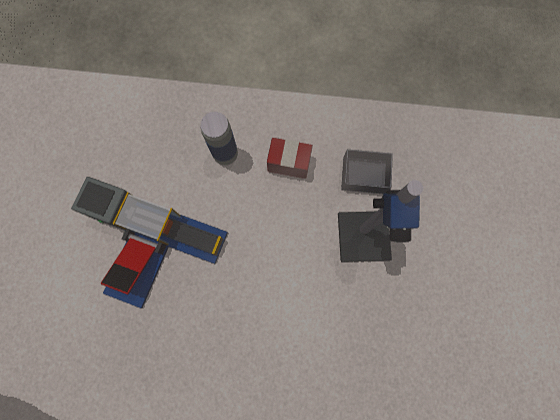

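```bash
cat > h.py <<'E'
import numpy as np,cv2
def cloud(s):
    d=s["depth"]; v,u=np.mgrid[:d.shape[0],:d.shape[1]]; K=s["K"]
    c=np.stack([(u-K[0,2])/K[0,0]*d,(v-K[1,2])/K[1,1]*d,d],-1)
    P=(c-s["t"])@s["R"]; P[d==0]=np.nan; return P
def proj(s,X):
    c=np.asarray(X)@s["R"].T+s["t"]; p=c@s["K"].T; return p[...,:2]/p[...,2:]
E
python3 - <<'E'
from h import *
np.set_printoptions(precision=1,suppress=True)
for n,hb,cb in(("scene",(395,130,475,200),(150,215,240,300)),("top",(65,165,135,230),(360,170,430,250))):
    s=dict(np.load(f"pics/{n}0.npz")); P=cloud(s); im=s["pixels"].astype(int)
    x0,y0,x1,y1=hb; H=P[y0:y1,x0:x1].reshape(-1,3); H=H[(H[:,2]>84)&(H[:,2]<98)]
    r=cv2.minAreaRect(H[:,:2].astype(np.float32)); print(n,"housing",len(H),np.median(H,0),r)
    R,G,B=im[...,0],im[...,1],im[...,2]; z=P[...,2]
    yel=(R>150)&(G>110)&(B<80); 
    m=yel&(z>32)&(z<46); print("stop",m.sum(),np.nanmedian(P[m],0),np.ptp(P[m],0) if m.any() else 0)
    red=(R>120)&(G<60)&(B<60)&(P[...,1]>300); print("red",red.sum(),np.nanmedian(P[red],0))
    x0,y0,x1,y1=cb; C=P[y0:y1,x0:x1]; c=im[y0:y1,x0:x1]
    b=(c[...,2]>c[...,0]+30)&(C[...,2]>150); Q=C[b]; print("head blue",b.sum(),np.median(Q,0),Q.min(0),Q.max(0))
    # planes by ransac
    rng=np.random.default_rng(0)
    for k in range(3):
        best=None
        for _ in range(500):
            a=Q[rng.choice(len(Q),3,False)]; nn=np.cross(a[1]-a[0],a[2]-a[0]); l=np.linalg.norm(nn)
            if l<50: continue
            nn/=l; i=abs((Q-a[0])@nn)<2
            if best is None or i.sum()>best.sum(): best=i
        q=Q[best]; m0=q.mean(0); U,S,V=np.linalg.svd(q-m0); print(" plane",best.sum(),m0,V[2]*np.sign(V[2][2]), "axes",V[0],V[1],np.ptp((q-m0)@V[0]),np.ptp((q-m0)@V[1])); Q=Q[~best]
        if len(Q)<60: break
    np.save(f"pics/{n}P.npy",P)
    cv2.imwrite(f"pics/{n}crop.png",cv2.resize(s["pixels"][y0-10:y1+10,x0-10:x1+10,::-1],None,fx=4,fy=4,interpolation=cv2.INTER_CUBIC))
a=cv2.imread("pics/scenecrop.png");b=cv2.imread("pics/topcrop.png");h=min(a.shape[0],b.shape[0]); print(a.shape,b.shape)
cv2.imwrite("pics/crops.png",np.hstack([a[:h],b[:h]]))
E
```

```text
scene housing 1267 [619.3 374.9  91.1] ((612.1600341796875, 358.2444152832031), (131.47459411621094, 75.92635345458984), 76.62609100341797)
stop 19 [559.3 137.4  40.4] [30.4  8.8  4.6]
red 276 [513.  313.4  50. ]
head blue 685 [ 624.6 -187.9  289.5] [ 584.2 -200.5  260.1] [ 646.2 -150.4  343.8]
 plane 378 [ 607.8 -185.1  292.3] [-0.3 -0.   0.9] axes [0.9 0.2 0.3] [-0.2  1.  -0. ] 51.86475388933553 45.70879442600062
 plane 256 [ 636.  -175.8  283.1] [0.9 0.1 0.3] axes [ 0.1 -1.   0. ] [-0.3 -0.   0.9] 43.888729787010305 36.49455779778527
top housing 1576 [615.1 377.9  91.3] ((615.8677978515625, 378.2262878417969), (94.20750427246094, 74.76798248291016), 76.25636291503906)
stop 38 [557.9 139.   40.5] [33.1 12.3  4.4]
red 434 [516.  315.4  48.5]
head blue 682 [ 602.1 -172.7  290.8] [ 582.7 -198.6  282.5] [ 627.6 -153.2  301.3]
 plane 646 [ 602.1 -174.2  291.1] [-0.3 -0.   0.9] axes [-0.5 -0.8 -0.2] [-0.8  0.6 -0.2] 59.078181642560196 49.4585509428072
(420, 440, 3) (400, 360, 3)
```

View pics/crops.png

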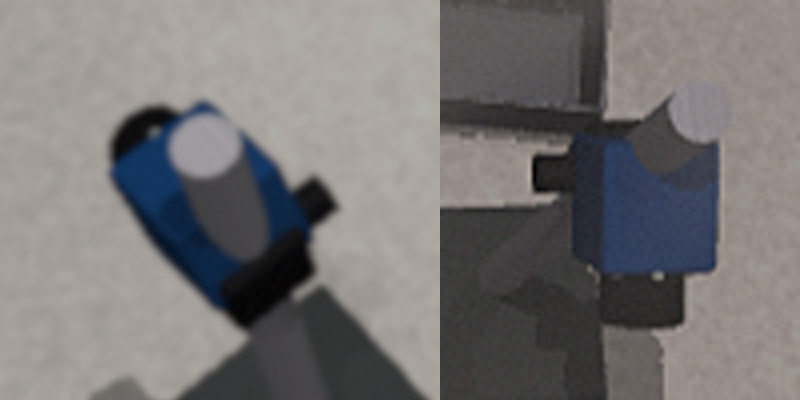

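The crops show the head with its lens barrel pointing at the robot (−x; at about (400,235) in the top image) and the column behind it. Next I'll get the station, pad and lens numbers.

```bash
cat > meas.py <<'E'
from h import *
np.set_printoptions(precision=3,suppress=True)
yd=np.array([.2365,.9716]); xd=np.array([.9716,-.2365]); O=np.array([573.4,203.2])
def st(P): d=P[...,:2]-O; return np.stack([d@xd,d@yd,P[...,2]],-1)
E
python3 - <<'E'
from meas import *
for n in("scene","top"):
    s=dict(np.load(f"pics/{n}0.npz")); P=cloud(s); im=s["pixels"].astype(int); S=st(P); R,G,B=[im[...,i] for i in range(3)]
    ins=(S[...,0]>-175)&(S[...,0]<-50)&(S[...,1]>30)&(S[...,1]<150)
    red=ins&(R>1.8*G)&(R>60); q=S[red]; print(n,"red st",red.sum(),np.percentile(q,[2,50,98],axis=0))
    blk=ins&(S[...,2]>45)&(im.max(-1)<75); q=S[blk]; print("pad",blk.sum(),np.median(q,0),np.percentile(q,[2,98],axis=0))
    # housing rect in station coords
    h=(S[...,2]>86)&(S[...,2]<97)&(abs(S[...,0])<60)&(S[...,1]>142); print("hous",np.percentile(S[h],[1,99],axis=0))
    # head
    Q=(P[...,0]>480)&(P[...,0]<670)&(P[...,1]>-260)&(P[...,1]<-90)&(P[...,2]>200)
    b=Q&(B>1.5*R)&(B>50)
    f=np.array([-np.cos(np.radians(20)),0,-np.sin(np.radians(20))])
    up=np.array([-np.sin(np.radians(20)),0,np.cos(np.radians(20))])
    q=P[b]; t=q[abs((q-np.median(q,0))@up)<4] if n=="top" else q
    for nm,m in(("blue",b),("black",Q&(im.max(-1)<60)&~b)):
        q=P[m]; print(nm,m.sum(),"f",np.percentile(q@f,[1,50,99]),"y",np.percentile(q[:,1],[1,50,99]),"up",np.percentile(q@up,[1,50,99]))
    blk=Q&(im.max(-1)<60)&~b
    q=P[blk]; i=np.argsort(q@f)[-60:]; print("front black",q[i].mean(0), np.percentile(q[i],[5,95],axis=0))
    if n=="top":
        q=P[b]; k=abs(q@up-np.median(q@up))<3; r=cv2.minAreaRect(np.stack([q[k]@f,q[k][:,1]],-1).astype(np.float32)); print("top face",r)
        A=np.c_[q[k][:,:2],np.ones(k.sum())]; c=np.linalg.lstsq(A,q[k][:,2],rcond=None)[0]; print("grad",c, "tilt",np.degrees(np.arctan(np.hypot(*c[:2]))),"yaw of look",np.degrees(np.arctan2(c[1],c[0])))
    else:
        q=P[b]; 
        for nm,k in(("topf",abs(q@up-np.percentile(q@up,85))<4),):
            A=np.c_[q[k][:,:2],np.ones(k.sum())]; c=np.linalg.lstsq(A,q[k][:,2],rcond=None)[0]; print(nm,k.sum(),c,np.degrees(np.arctan2(c[1],c[0])))
E
```

```text
scene red st 635 [[-130.62    51.998   38.974]
 [ -83.707   78.423   49.701]
 [ -58.442  108.107   67.935]]
pad 400 [-127.485   81.02    68.99 ] [[-145.649   56.234   60.264]
 [-108.274  106.026   77.913]]
hous [[-35.447 142.716  87.122]
 [ 37.735 223.407  95.21 ]]
blue 667 f [-697.805 -689.852 -647.589] y [-199.912 -187.581 -153.222] up [31.781 65.646 68.984]
black 556 f [-701.26  -692.535 -627.396] y [-198.746 -175.174 -140.758] up [-18.958  33.242  62.293]
front black [ 572.361 -183.613  271.308] [[ 569.096 -194.221  267.638]
 [ 575.553 -172.433  273.95 ]]
topf 391 [ 0.339  0.045 94.665] 7.542550280330372
top red st 930 [[-151.02    53.618   35.724]
 [ -83.855   81.402   49.359]
 [ -51.544  111.953   76.475]]
pad 644 [-127.804   81.026   69.131] [[-148.073   52.799   50.229]
 [ -94.172  109.172   77.86 ]]
hous [[-36.643 143.114  86.997]
 [ 36.301 224.918  95.251]]
blue 718 f [-691.385 -665.131 -646.077] y [-197.549 -172.295 -153.265] up [55.949 67.562 70.335]
black 621 f [-696.871 -654.031 -623.447] y [-192.219 -156.594 -137.408] up [22.323 52.301 65.023]
front black [ 568.316 -175.683  267.572] [[ 565.767 -189.729  258.297]
 [ 571.849 -165.959  272.71 ]]
top face ((-669.6635131835938, -175.6529541015625), (42.05777359008789, 47.94512176513672), 82.60362243652344)
grad [ 0.357  0.041 82.972] tilt 19.784544892804288 yaw of look 6.519740447158624
```

```bash
python3 - <<'E'
from meas import *
a=np.radians(7.1);t=np.radians(20)
h=np.array([np.cos(a),np.sin(a),0]); Z=np.array([0,0,1.]); X=np.cos(t)*h+np.sin(t)*Z; Y=np.cross(Z,h); U=np.cross(X,Y); M=np.array([X,Y,U])
for n in("scene","top"):
    s=dict(np.load(f"pics/{n}0.npz")); P=cloud(s); im=s["pixels"].astype(int); R,G,B=[im[...,i] for i in range(3)]
    Q=(P[...,0]>480)&(P[...,0]<670)&(P[...,1]>-260)&(P[...,1]<-90)&(P[...,2]>200)
    b=Q&(B>1.5*R)&(B>50); q=P[b]@M.T; top=np.percentile(q[:,2],80); k=abs(q[:,2]-top)<3
    print(n,"topface u",np.median(q[k][:,2]),"x",np.percentile(q[k][:,0],[1,99]),"y",np.percentile(q[k][:,1],[1,99]))
    q=P[Q]@M.T; k=(q[:,0]<np.percentile(P[b]@X,1)-3)&(q[:,0]>500); q=q[k]
    print("barrel",len(q),np.percentile(q,[1,5,50,95,99],axis=0))
    yc=-175-0; 
print(M)
E
```

```text
scene topface u 76.32951341477275 x [622.097 669.883] y [-272.971 -231.048]
barrel 125 [[ 597.226 -266.013   59.864]
 [ 598.829 -263.899   63.198]
 [ 605.211 -253.002   68.975]
 [ 613.096 -240.675   71.081]
 [ 618.836 -237.563   74.993]]
top topface u 76.54947180789094 x [621.958 667.038] y [-269.855 -228.788]
barrel 289 [[ 597.266 -262.951   55.228]
 [ 598.24  -261.695   57.109]
 [ 607.642 -245.957   68.079]
 [ 617.658 -234.998   71.172]
 [ 618.22  -234.145   72.834]]
[[ 0.932  0.116  0.342]
 [-0.124  0.992  0.   ]
 [-0.339 -0.042  0.94 ]]
```

```bash
python3 -m jog '[[[0,0,0],0.18,0],[[0,0,0],0.18,0],[[0,0,0],0.18,0]]'; python3 - <<'E'
from bench import manip
from scipy.spatial.transform import Rotation as R
import numpy as np
s=manip.observe();q=s["orientation"];r=R.from_quat(q[[1,2,3,0]]).as_matrix();print(r.round(3))
from meas import *
p=O-131*xd+80.5*yd; print(p, r.T@(np.r_[p,150]-s["tcp_pos"]))
E
```

```text
time: 0.48
tcp_pos: [214.7, 639.6, 222.2]
orientation: [0.0, 0.939, 0.343, -0.0]
wrist_force: [-0.4, -0.1, 0.1]
opening: 32.3
[[ 0.764  0.645 -0.   ]
 [ 0.645 -0.764 -0.001]
 [-0.001  0.001 -1.   ]]
[465.159 312.395] [-19.534 411.531  72.461]
```

```bash
python3 -m jog '[[[-2,50,0],0,0],[[-3,50,0],0,0],[[-2,50,0],0,0],[[-3,50,10],0,0],[[-2,50,10],0,0],[[-3,50,10],0,0],[[-2,50,15],0,0],[[-3,50,15],0,0]]' 
python3 -m jog '[[[0,12,12],0.18,0],[[0,0,0],0.18,0],[[0,0,0],0.18,0],[[0,0,0],0.18,0],[[0,0,0],0.18,0],[[0,0,0],0.04,0],[[0,0,0],0,0]]'; python3 - <<'E'
from bench import manip
from scipy.spatial.transform import Rotation as R
from meas import *
s=manip.observe();q=s["orientation"];r=R.from_quat(q[[1,2,3,0]]).as_matrix();print(r.round(3))
p=O-131*xd+80.5*yd; print(p, s["tcp_pos"],r.T@(np.r_[p,100]-s["tcp_pos"]),s["joint_positions"])
E
```

```text
time: 1.48
tcp_pos: [460.0, 321.4, 162.3]
orientation: [-0.0, 0.938, 0.346, -0.0]
wrist_force: [1.0, -0.4, -0.3]
opening: -0.5
time: 2.35
tcp_pos: [467.0, 313.7, 150.6]
orientation: [0.0, 0.993, -0.115, -0.0]
wrist_force: [0.1, -0.1, 0.0]
opening: -0.2
[[ 0.974 -0.228 -0.   ]
 [-0.228 -0.974 -0.   ]
 [-0.     0.    -1.   ]]
[465.159 312.395] [466.97  313.7   150.628] [-1.458  1.665 50.629] [-1.062  0.401  0.458  1.922 -0.228  0.869 -0.718]
```

```bash
python3 -m jog '[[[-1,1,25],0,0],[[0,1,20],0,0],[[0,0,8],0,0],[[0,0,4],0,0],[[0,0,4],0,0],[[0,0,4],0,0],[[0,0,4],0,0]]'
python3 -m jog '[[[0,0,4],0,0],[[0,0,4],0,0],[[0,0,3],0,0],[[0,0,2],0,0]]'
python3 -m jog '[[[0,0,2],0,0],[[0,0,1],0,0],[[0,0,0],0,0]]'
python3 -m jog '[[[0,0,1],0,0],[[0,0,0],0,0]]'
```

```text
time: 3.22
tcp_pos: [465.9, 312.1, 81.8]
orientation: [-0.0, 0.993, -0.116, 0.0]
wrist_force: [0.1, 0.0, -0.1]
opening: 0.2
time: 3.72
tcp_pos: [465.7, 311.9, 68.6]
orientation: [0.0, 0.993, -0.116, -0.0]
wrist_force: [1.0, -1.2, 0.7]
opening: 0.2
time: 4.1
tcp_pos: [465.7, 312.0, 65.8]
orientation: [0.0, 0.993, -0.116, -0.0]
wrist_force: [0.1, -0.5, 0.4]
opening: -0.3
time: 4.35
tcp_pos: [465.7, 312.0, 64.8]
orientation: [0.0, 0.993, -0.116, -0.0]
wrist_force: [0.2, -0.2, 0.8]
opening: -0.1
```

```bash
python3 - <<'E'
from bench import manip
from meas import *
a=[]
for n in("scene","top"):
    s=manip.snapshot(n); np.savez(f"pics/{n}1.npz",**s); c=proj(s,np.array([500,300,60.])).astype(int); x=max(c[0]-66,0);y=max(c[1]-70,0)
    a.append(cv2.resize(s["pixels"][y:y+140,x:x+133,::-1],None,fx=3,fy=3,interpolation=cv2.INTER_CUBIC)); print(x,y)
cv2.imwrite("pics/p1.png",np.hstack(a))
print(manip.observe())
E
```

```text
307 75
65 192
{'time': 4.45, 'joint_positions': array([-1.009,  0.523,  0.398,  1.98 , -0.306,  0.697, -0.654]), 'joint_velocities': array([-0.001, -0.001,  0.001,  0.001, -0.   ,  0.001,  0.002]), 'effort': array([ -0.002, -50.113,   6.863, -19.226,   0.008,   0.001,   0.001]), 'tcp_pos': array([465.728, 312.008,  64.824]), 'orientation': array([-0.   ,  0.993, -0.116, -0.   ]), 'wrist_force': array([-1.112, -0.401, -0.357]), 'wrist_torque': array([-0.041,  0.02 , -0.029]), 'opening': -0.13076282739949538}
```

View pics/p1.png

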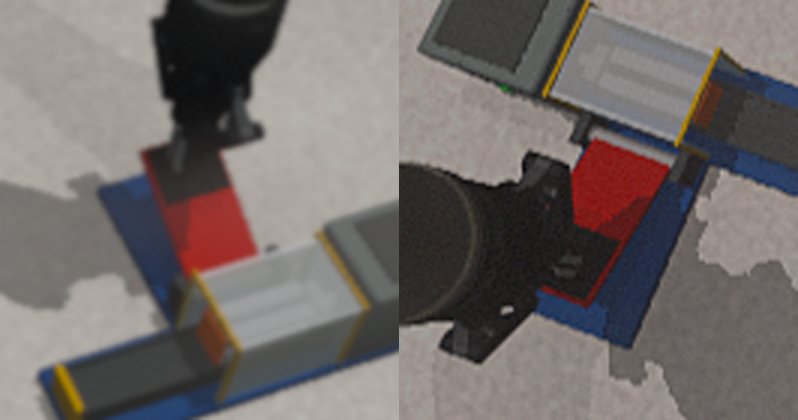

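```bash
python3 - <<'E'
from meas import *
for k in(0,1):
  for n in("scene","top"):
    s=dict(np.load(f"pics/{n}{k}.npz")); S=st(cloud(s)); im=s["pixels"].astype(int); R,G,B=[im[...,i] for i in range(3)]
    red=(S[...,0]>-130)&(S[...,0]<-55)&(S[...,1]>50)&(S[...,1]<110)&(R>2*G)&(R>70)
    q=S[red]; print(k,n,len(q),"slope,z@-46",np.polyfit(-46-q[:,0],q[:,2],1))
    o=(R>1.5*G)&(R>80)&(G>1.2*B)&(abs(S[...,0])<22)&(S[...,1]>-70)&(S[...,1]<60); print(" orange",o.sum(),np.median(S[o],0))
E
```

```text
0 scene 591 slope,z@-46 [ 0.396 34.748]
 orange 85 [ 3.243 39.929 53.455]
0 top 729 slope,z@-46 [ 0.404 34.301]
 orange 21 [ 0.543 41.314 60.854]
1 scene 579 slope,z@-46 [ 0.395 34.832]
 orange 89 [ 2.587 39.917 52.563]
1 top 665 slope,z@-46 [ 0.397 34.852]
 orange 23 [ 2.572 41.397 59.687]
```

```bash
python3 - <<'E'
from meas import *
for n in("scene","top"):
    s=dict(np.load(f"pics/{n}1.npz")); s0=dict(np.load(f"pics/{n}0.npz")); P=cloud(s); d=(s0["depth"]-s["depth"])>8
    d&=(np.hypot(P[...,0]-466,P[...,1]-312)<150)&(P[...,2]<330)
    q=P[d]; 
    for z0 in range(30,330,20):
        k=(q[:,2]>=z0)&(q[:,2]<z0+20)
        if k.any(): print(n,z0,k.sum(),q[k].min(0),q[k].max(0),np.median(q[k],0))
E
python3 - <<'E'
import cv2
from meas import *
s=dict(np.load("pics/scene1.npz")); cv2.imwrite("pics/p2.png",cv2.resize(s["pixels"][70:150,330:440,::-1],None,fx=7,fy=7,interpolation=cv2.INTER_CUBIC)); print(proj(s,np.array([[465.7,312,64.8],[465.7,312,39.8]])))
E
```

```text
scene 30 1 [562.345 229.738  38.663] [562.345 229.738  38.663] [562.345 229.738  38.663]
scene 70 39 [454.779 296.188  76.283] [478.991 315.752  89.998] [468.808 300.293  85.875]
scene 90 66 [449.249 296.359  90.003] [593.879 386.745 109.53 ] [468.366 300.297  98.161]
scene 110 116 [429.874 288.751 110.08 ] [493.724 317.04  129.954] [472.382 300.029 125.146]
scene 130 170 [407.41  286.325 130.055] [507.652 319.877 149.998] [467.291 298.32  141.383]
scene 150 277 [402.493 282.977 150.032] [527.098 316.324 169.943] [486.857 294.845 162.252]
scene 170 199 [410.526 285.689 170.154] [517.318 310.716 189.933] [495.04  294.097 178.402]
scene 190 149 [441.863 272.113 190.087] [504.317 328.473 209.986] [496.161 292.365 204.743]
scene 210 298 [438.499 270.574 210.132] [502.92  328.673 229.887] [488.325 281.179 220.285]
scene 230 442 [435.01  270.855 230.157] [502.63  335.647 249.913] [487.568 282.977 242.66 ]
scene 250 206 [439.136 268.877 250.084] [504.272 333.159 269.979] [486.386 281.226 265.457]
scene 270 423 [432.058 268.799 270.011] [505.173 339.384 289.927] [489.337 281.686 281.367]
sce
[... 684 characters left out ...]
9.757] [496.481 302.304 176.548]
top 190 70 [427.821 273.575 190.129] [502.586 307.514 209.973] [476.822 281.895 206.166]
top 210 246 [427.813 272.447 210.008] [501.329 304.16  229.932] [462.901 278.269 220.119]
top 230 359 [428.014 272.687 230.045] [501.535 305.147 249.369] [463.544 279.034 243.446]
top 250 156 [427.099 271.251 262.087] [503.445 304.187 269.984] [461.336 277.107 267.857]
top 270 406 [425.625 271.189 270.007] [503.951 317.588 289.975] [465.575 278.646 282.516]
top 290 348 [428.515 272.547 290.175] [501.762 305.937 309.957] [463.409 278.279 300.011]
top 310 375 [430.448 272.812 310.035] [501.022 302.434 329.988] [465.445 277.596 319.51 ]
[[367.731 131.157]
 [365.821 138.348]]
```

View pics/p2.png

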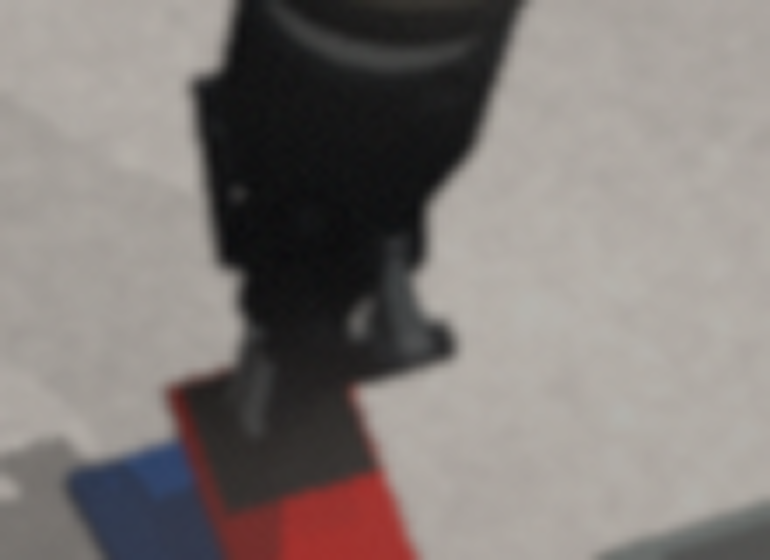

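The pedal slope is unchanged and the force is zero. The camera puts the fingertip at about the pad's height (crop pixel (258,430)), although the reported TCP says it should be some 30 mm lower. I'll go on down slowly, watching the force, to find the real contact height.

```bash
python3 -m jog '[[[0,0,2],0,0],[[0,0,2],0,0]]'
python3 -m jog '[[[0,0,2],0,0],[[0,0,2],0,0]]'
python3 -m jog '[[[0,0,2],0,0],[[0,0,2],0,0]]'
```

```text
time: 4.7
tcp_pos: [465.8, 312.2, 61.0]
orientation: [-0.0, 0.993, -0.116, -0.0]
wrist_force: [-1.0, 0.4, 5.5]
opening: -0.2
time: 4.95
tcp_pos: [465.9, 312.5, 57.4]
orientation: [-0.001, 0.993, -0.116, 0.0]
wrist_force: [-2.6, 0.4, 9.2]
opening: -0.1
time: 5.2
tcp_pos: [465.7, 312.7, 53.4]
orientation: [-0.001, 0.993, -0.116, -0.0]
wrist_force: [-1.5, -0.7, 8.4]
opening: 0.1
```

```bash
python3 -m jog '[[[0,0,2],0,0],[[0,0,2],0,0],[[0,0,2],0,0],[[0,0,2],0,0],[[0,0,2],0,0],[[0,0,2],0,0]]'
python3 -m jog '[[[0,0,2],0,0],[[0,0,2],0,0]]'
python3 -m jog '[[[0,0,1],0,0],[[0,0,1],0,0]]'
python3 -m jog '[[[0,0,1],0,0],[[0,0,1],0,0]]'
python3 - <<'E'
from bench import manip
import numpy as np
s=manip.snapshot("scene"); np.savez("pics/scene2.npz",**s); print(manip.observe()["wrist_force"])
from meas import *
S=st(cloud(s)); im=s["pixels"].astype(int); R,G,B=[im[...,i] for i in range(3)]
red=(S[...,0]>-130)&(S[...,0]<-55)&(S[...,1]>50)&(S[...,1]<110)&(R>2*G)&(R>70)
q=S[red]; print(len(q),"slope,z@-46",np.polyfit(-46-q[:,0],q[:,2],1))
o=(R>1.5*G)&(R>80)&(G>1.2*B)&(abs(S[...,0])<22)&(S[...,1]>-78)&(S[...,1]<60); print(" orange",o.sum(),np.median(S[o],0))
E
```

```text
time: 5.95
tcp_pos: [465.1, 313.1, 41.5]
orientation: [-0.001, 0.993, -0.116, -0.001]
wrist_force: [-6.4, 1.2, 12.1]
opening: -0.3
time: 6.2
tcp_pos: [464.2, 313.3, 37.3]
orientation: [-0.001, 0.993, -0.116, -0.001]
wrist_force: [-6.2, 0.2, 12.4]
opening: -0.1
time: 6.45
tcp_pos: [463.9, 313.3, 35.2]
orientation: [-0.0, 0.993, -0.116, -0.002]
wrist_force: [-7.0, 1.0, 11.3]
opening: 0.3
time: 6.7
tcp_pos: [463.6, 313.4, 33.2]
orientation: [-0.0, 0.993, -0.116, -0.002]
wrist_force: [-6.9, 1.9, 12.8]
opening: -0.1
[-4.5643685   0.79588434  7.65167821]
509 slope,z@-46 [ 0.082 34.595]
 orange 71 [  3.656 -40.49   52.664]
```

```bash
python3 -m jog '[[[0,0,1],0,0],[[0,0,1],0,0]]'
python3 -m jog '[[[0,0,1],0,0],[[0,0,1],0,0]]'
python3 -m jog '[[[0,0,1],0,0]]'
```

```text
time: 7.0
tcp_pos: [464.3, 313.3, 31.4]
orientation: [-0.001, 0.993, -0.116, -0.001]
wrist_force: [-7.6, 2.0, 11.0]
opening: -0.0
time: 7.25
tcp_pos: [464.1, 313.3, 29.3]
orientation: [-0.0, 0.993, -0.116, -0.001]
wrist_force: [-6.3, 1.7, 12.2]
opening: -0.1
time: 7.38
tcp_pos: [464.0, 313.3, 28.3]
orientation: [-0.001, 0.993, -0.116, -0.002]
wrist_force: [-6.3, 1.1, 12.4]
opening: -0.1
```

```bash
python3 -m jog '[[[0,0,1],0,0]]'
python3 -m jog '[[[0,0,1],0,0]]'
python3 -m jog '[[[0,0,1],0,0],[[0,0,0],0,0]]'
```

```text
time: 7.5
tcp_pos: [464.0, 313.4, 28.0]
orientation: [-0.001, 0.993, -0.116, -0.002]
wrist_force: [-11.1, -0.9, 28.1]
opening: 0.1
time: 7.62
tcp_pos: [464.1, 313.4, 27.9]
orientation: [-0.001, 0.993, -0.116, -0.002]
wrist_force: [-13.1, -2.2, 38.6]
opening: 0.0
time: 7.88
tcp_pos: [464.1, 313.4, 27.9]
orientation: [-0.001, 0.993, -0.116, -0.002]
wrist_force: [-15.2, -3.2, 39.9]
opening: -0.2
```

The force rose sharply at the stop (about 40 N, TCP no longer moving). I'll release, back off and locate the piece.

```bash
python3 -m jog '[[[0,0,-3],0,0],[[0,0,-10],0,0],[[0,0,-25],0,0],[[0,0,-30],0,0.5],[[0,0,-40],0,0.7],[[0,0,-40],0,0.7]]'
python3 - <<'E'
from bench import manip
from meas import *
from scipy.spatial.transform import Rotation as Ro
for n in("scene","top"):
    s=manip.snapshot(n); np.savez(f"pics/{n}3.npz",**s)
    S=st(cloud(s)); im=s["pixels"].astype(int); R,G,B=[im[...,i] for i in range(3)]
    m=(abs(S[...,0])<17)&(S[...,1]>-72)&(S[...,1]<45)&(S[...,2]>52)&(S[...,2]<68); q=S[m]
    print(n,m.sum(),np.percentile(q,[1,50,99],axis=0)); t=q[q[:,2]>57]; print(cv2.minAreaRect(t[:,:2].astype(np.float32)))
    o=m&(R>1.5*G)&(R>80)&(G>1.2*B); print(" orange",o.sum(),np.percentile(S[o],[2,50,98],axis=0))
o=manip.observe(); r=Ro.from_quat(o["orientation"][[1,2,3,0]]).as_matrix()
print(o["tcp_pos"],r.round(3),o["opening"])
E
```

```text
time: 8.62
tcp_pos: [465.8, 311.5, 173.9]
orientation: [0.0, 0.993, -0.116, 0.0]
wrist_force: [-0.0, 0.5, 0.4]
opening: 54.5
scene 496 [[-15.533 -56.624  52.435]
 [ -0.921 -21.262  59.486]
 [ 14.809  16.32   63.413]]
((-0.515812873840332, -20.09610366821289), (74.46617126464844, 30.941394805908203), 89.83702850341797)
 orange 43 [[-11.679 -57.184  52.199]
 [  2.128 -55.257  58.877]
 [ 14.415 -50.417  62.605]]
top 520 [[-16.135 -54.846  52.562]
 [ -0.901 -18.987  59.825]
 [ 13.511  18.672  63.764]]
((-1.2165842056274414, -17.737106323242188), (74.77730560302734, 30.086706161499023), 89.50546264648438)
 orange 30 [[-14.937 -54.906  58.152]
 [ -1.923 -52.948  60.053]
 [ 12.361 -50.676  62.517]]
[468.456 313.107 177.076] [[ 0.973 -0.232  0.006]
 [-0.232 -0.973  0.005]
 [ 0.005 -0.006 -1.   ]] 59.718540282482714
```

```bash
python3 -m jog '[[[32,25,0],0,0.7],[[32,25,0],0,0.7],[[32,25,0],0,0.7],[[32,25,0],0,0.7],[[0,0,30],0,0.65],[[0,0,0],0,0.65],[[0,0,0],0,0.65]]'
python3 - <<'E'
from bench import manip
from meas import *
from scipy.spatial.transform import Rotation as Ro
o=manip.observe(); r=Ro.from_quat(o["orientation"][[1,2,3,0]]).as_matrix()
p=O-.8*xd-19*yd; print(o["tcp_pos"],r.round(3),r.T@(np.r_[p,26]-o["tcp_pos"]))
s=manip.snapshot("scene"); np.savez("pics/scene4.npz",**s); a=s["pixels"][80:260,290:490,::-1]
t=manip.snapshot("top")["pixels"][160:340,60:260,::-1]
cv2.imwrite("pics/p4.png",cv2.resize(np.hstack([a,t]),None,fx=2,fy=2))
E
```

```text
time: 9.6
tcp_pos: [567.0, 185.6, 143.0]
orientation: [0.0, 0.993, -0.116, -0.0]
wrist_force: [0.9, -0.0, -0.1]
opening: 55.4
[567.004 185.594 142.975] [[ 0.973 -0.23  -0.   ]
 [-0.23  -0.973 -0.   ]
 [-0.     0.    -1.   ]] [  1.282   0.366 116.975]
```

View pics/p4.png

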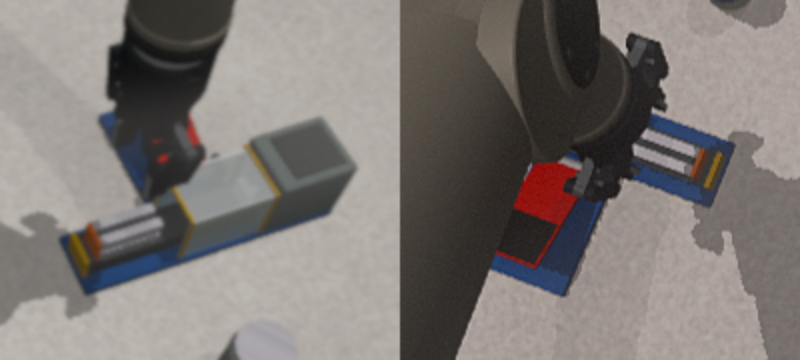

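```bash
python3 - <<'E'
from meas import *
s=dict(np.load("pics/scene4.npz")); s3=dict(np.load("pics/scene3.npz")); P=cloud(s); S=st(P)
d=(s3["depth"]-s["depth"]>15)&(np.hypot(S[...,0],S[...,1]+19)<130)
q=S[d]
for z0 in range(90,280,12):
    k=(q[:,2]>=z0)&(q[:,2]<z0+12)
    if k.sum(): print(z0,k.sum(),q[k].min(0),q[k].max(0),np.median(q[k],0))
print(proj(s,np.array([[567,185.6,160],[567,185.6,118]])))
E
```

```text
150 27 [-37.821 -32.443 156.008] [ 31.451 -12.041 161.832] [-30.376 -26.307 159.736]
162 85 [-43.5   -33.217 162.232] [ 39.589 -10.761 173.757] [-29.824 -27.027 168.963]
174 86 [-44.843 -32.72  174.321] [ 39.44  -10.307 185.783] [-29.917 -27.476 180.419]
186 64 [-37.796 -32.918 186.248] [ 38.847 -14.315 197.903] [-30.766 -27.691 191.559]
198 129 [-63.659 -35.458 198.649] [ 57.197 -10.437 209.954] [ 31.396 -31.757 205.82 ]
210 141 [-62.191 -38.49  210.067] [ 58.978  -9.001 221.961] [ 30.96  -30.647 214.995]
222 219 [-66.253 -38.95  222.127] [ 61.385  -8.752 233.995] [ 25.409 -31.943 226.656]
234 162 [-69.36  -39.829 234.011] [ 63.952  -8.586 245.837] [ 21.266 -32.594 239.825]
246 223 [-68.32  -41.66  246.179] [ 66.222  -8.106 257.993] [ 33.473 -31.705 253.1  ]
258 258 [-67.581 -40.858 258.003] [ 64.731  -8.783 269.522] [ 38.535 -25.017 260.69 ]
270 66 [ 21.02  -46.835 270.271] [ 36.865  -9.049 281.961] [ 34.229 -25.268 276.091]
[[359.337 162.198]
 [355.954 174.954]]
```

```bash
python3 -m jog '[[[1,-1,35],0,0.65],[[1,0,35],0,0.65],[[0,0,20],0,0.65],[[0,0,12],0,0.65],[[0,0,8],0,0.65],[[0,0,4],0,0.65]]'
python3 -m jog '[[[0,0,3],0,0.65],[[0,0,0],0,0.3],[[0,0,0],0,0.2],[[0,0,0],0,0.2],[[0,0,0],0,0.2]]' 30
python3 -m jog '[[[0,0,0],0,0],[[0,0,0],0,0],[[0,0,0],0,0]]' 60
```

```text
time: 10.45
tcp_pos: [569.8, 185.8, 29.1]
orientation: [-0.0, 0.993, -0.116, 0.0]
wrist_force: [0.7, 0.4, -0.4]
opening: 55.7
time: 11.08
tcp_pos: [569.7, 185.7, 26.2]
orientation: [-0.0, 0.993, -0.116, 0.0]
wrist_force: [-1.0, -0.1, 4.6]
opening: 29.5
time: 11.45
tcp_pos: [569.8, 185.7, 26.3]
orientation: [-0.0, 0.993, -0.116, 0.0]
wrist_force: [-0.9, -0.6, 5.6]
opening: 29.1
```

```bash
python3 -m jog '[[[0,0,-10],0,0],[[0,0,-30],0,0],[[0,0,-40],0,0],[[0,0,-40],0,0],[[-13,-30,0],0,0],[[-15,-40,0],0,0],[[-15,-40,0],0,0],[[-10,-40,0],0,0]]' 70
python3 -m jog '[[[-10,-35,0],0,0],[[0,-18,0],0,0],[[0,0,0],-0.17,0],[[0,0,0],-0.17,0],[[0,0,0],-0.17,0],[[0,0,0],-0.17,0],[[0,0,0],-0.17,0],[[0,0,0],-0.17,0]]'
python3 -m jog '[[[0,0,0],-0.17,0],[[0,0,0],-0.17,0],[[0,0,0],-0.17,0],[[0,0,0],-0.05,0],[[0,0,0],0,0],[[0,0,0],0,0]]'
cat > rel.py <<'E'
import sys
from bench import manip
from meas import *
from scipy.spatial.transform import Rotation as Ro
o=manip.observe(); r=Ro.from_quat(o["orientation"][[1,2,3,0]]).as_matrix()
def to(p): return r.T@(np.asarray(p)-o["tcp_pos"])
az=np.degrees(np.arctan2(r[1,0],r[0,0]))
E
python3 - <<'E'
from rel import *
p=O-62.5*xd+185*yd
print(o["tcp_pos"],"az",az,"want",90-13.68,to(np.r_[p,87]),st(o["tcp_pos"]),o["opening"])
print(o["joint_positions"])
for n in("scene","top"):
    s=manip.snapshot(n); np.savez(f"pics/{n}5.npz",**s); u,v=proj(s,o["tcp_pos"]).astype(int); u=min(max(u-100,0),360);v=min(max(v-90,0),240);a=s["pixels"][v:v+180,u:u+200,::-1]; print(u,v)
    b=a if n=="scene" else np.hstack([b,a])
cv2.imwrite("pics/p5.png",cv2.resize(b,None,fx=2,fy=2))
E
```

```text
time: 12.45
tcp_pos: [551.3, 345.1, 145.8]
orientation: [0.0, 0.993, -0.116, -0.0]
wrist_force: [0.6, -0.3, -0.9]
opening: 29.0
time: 13.45
tcp_pos: [555.7, 395.7, 145.7]
orientation: [0.001, 0.923, 0.385, -0.0]
wrist_force: [-0.0, 0.2, -2.4]
opening: 28.8
time: 14.2
tcp_pos: [555.3, 396.8, 145.7]
orientation: [0.0, 0.782, 0.623, -0.0]
wrist_force: [-0.4, -0.8, -2.5]
opening: 28.4
[555.299 396.787 145.705] az 77.05800446399806 want 76.32 [ 1.211  0.881 58.704] [-63.371 183.808 145.705] 28.381134422231877
[-0.763  0.562  0.073  1.608 -0.046  0.974  0.67 ]
334 25
0 133
```

View pics/p5.png

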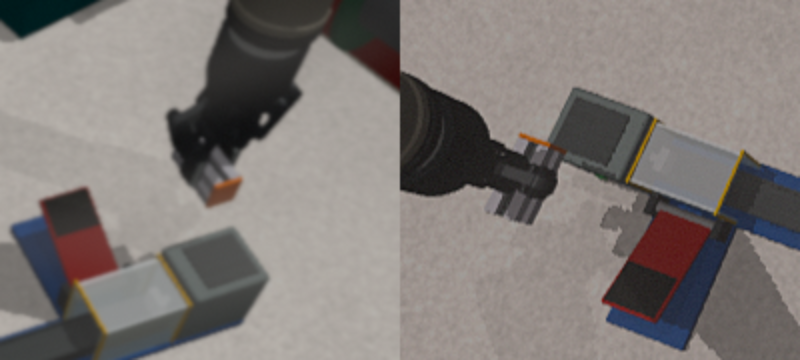

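```bash
cat > pitch.py <<'E'
from rel import *
def pitch(s,show=""):
    P=cloud(s); L=(P-o["tcp_pos"])@r   # tool x lateral, y forward, z down
    im=s["pixels"].astype(float); R,G,B=[im[...,i] for i in range(3)]
    near=(abs(L[...,0])<22)&(L[...,1]>-60)&(L[...,1]<60)&(L[...,2]<22)&(L[...,2]>-60)
    org=near&(R>1.35*G)&(G>1.15*B)&(R>70)
    for lo,hi in((13,36),(-36,-13)):
        m=near&(abs(L[...,0])<13)&(L[...,1]>lo)&(L[...,1]<hi)&~org; q=L[m]
        if len(q)<15: continue
        k=np.ones(len(q),bool)
        for _ in range(8):
            A=np.c_[q[:,1],q[:,0],np.ones(len(q))]; c=np.linalg.lstsq(A[k],q[k][:,2],rcond=None)[0]; e=q[:,2]-A@c; k=(abs(e)<2.5)
        print(show,lo,len(q),k.sum(),"pitch up",np.degrees(np.arctan(-c[0])).round(1),"z0",c[2].round(1))
    q=P[org]
    if len(q)>12:
        m0=q.mean(0); U,D,V=np.linalg.svd(q-m0,full_matrices=False); n=V[2]*np.sign(V[2]@r[:,1])
        print(show,"cap px",len(q),"centre",m0.round(1),"mid",((q.min(0)+q.max(0))/2).round(1),"normal az",np.degrees(np.arctan2(n[1],n[0])).round(1),"el",np.degrees(np.arcsin(n[2])).round(1),"sv",(D/np.sqrt(len(q))).round(1))
E
python3 - <<'E'
from pitch import *
for n in("scene","top"): pitch(dict(np.load(f"pics/{n}5.npz")),n)
E
python3 -m jog '[[[1,1,20],0,0],[[0,0,20],0,0],[[0,0,8],0,0],[[0,0,4],0,0]]'
python3 -m jog '[[[0,0,2],0,0],[[0,0,0],0,0]]' 25
python3 -m jog '[[[0,0,2],0,0],[[0,0,0],0,0]]'
python3 -m jog '[[[0,0,2],0,0],[[0,0,0],0,0]]'
```

```text
scene 13 98 65 pitch up -2.0 z0 -34.0
scene cap px 125 centre [587.7 385.4 168.5] mid [586.9 385.7 166.5] normal az -12.0 el 1.3 sv [8.9 8.7 1.3]
top 13 131 88 pitch up 1.0 z0 -33.1
top -36 166 72 pitch up 5.2 z0 -33.6
top cap px 45 centre [585.8 384.4 175.4] mid [586.4 388.1 167.5] normal az -12.9 el 0.4 sv [11.3  5.7  1. ]
time: 14.8
tcp_pos: [555.7, 398.1, 92.5]
orientation: [0.0, 0.782, 0.624, -0.001]
wrist_force: [0.4, 0.9, -1.5]
opening: 29.1
time: 15.05
tcp_pos: [556.4, 398.6, 92.2]
orientation: [-0.0, 0.782, 0.624, 0.0]
wrist_force: [0.5, -0.8, -1.9]
opening: 28.9
time: 15.3
tcp_pos: [556.1, 398.5, 89.9]
orientation: [-0.0, 0.782, 0.624, 0.0]
wrist_force: [0.1, -0.3, -1.9]
opening: 29.2
time: 15.55
tcp_pos: [556.0, 398.4, 87.6]
orientation: [-0.0, 0.782, 0.624, -0.0]
wrist_force: [-0.2, -0.3, -0.9]
opening: 28.8
```

```bash
python3 -m jog '[[[0,0,1.5],0,0],[[0,0,0],0,0]]'
python3 -m jog '[[[0,0,1.5],0,0],[[0,0,0],0,0]]'
python3 -m jog '[[[0,0,1.5],0,0],[[0,0,0],0,0]]'
python3 - <<'E'
from pitch import *
print(o["tcp_pos"],st(o["tcp_pos"]))
for n in("scene","top"): pitch(manip.snapshot(n),n)
E
```

```text
time: 15.8
tcp_pos: [556.2, 398.5, 86.4]
orientation: [-0.0, 0.782, 0.624, 0.0]
wrist_force: [0.7, -0.5, 0.2]
opening: 29.0
time: 16.05
tcp_pos: [556.2, 398.6, 86.2]
orientation: [-0.0, 0.782, 0.624, 0.0]
wrist_force: [-4.1, -1.9, 8.5]
opening: 28.9
time: 16.3
tcp_pos: [556.2, 398.6, 86.0]
orientation: [-0.0, 0.782, 0.624, 0.0]
wrist_force: [-8.4, -4.1, 17.2]
opening: 28.7
[556.151 398.62   86.049] [-62.975 185.79   86.049]
scene 13 82 52 pitch up -0.1 z0 -33.9
scene cap px 113 centre [588.6 387.8 107.7] mid [587.9 388.  105.4] normal az -12.3 el 0.4 sv [9.7 8.8 0.9]
top 13 111 73 pitch up 0.9 z0 -33.3
top -36 139 88 pitch up 4.5 z0 -35.7
top cap px 46 centre [588.5 389.5 110. ] mid [589.5 393.1 106.6] normal az -16.3 el 5.7 sv [13.7 10.2  1. ]
```

```bash
python3 -m jog '[[[0,0,0],0,0],[[0,0,1],0,0],[[0,0,0],0,0]]' 20
python3 -m jog '[[[0,0,1],0,0],[[0,0,0],0,0]]'
python3 -m jog '[[[0,0,1],0,0],[[0,0,0],0,0]]'
python3 - <<'E'
from pitch import *
print(o["tcp_pos"],st(o["tcp_pos"]))
for n in("scene",): pitch(manip.snapshot(n),n)
E
```

```text
time: 16.77
tcp_pos: [556.1, 398.7, 86.0]
orientation: [-0.0, 0.782, 0.624, 0.0]
wrist_force: [-10.5, -6.0, 23.6]
opening: 29.0
time: 17.02
tcp_pos: [556.1, 398.7, 85.8]
orientation: [-0.0, 0.782, 0.624, 0.0]
wrist_force: [-11.9, -6.8, 28.2]
opening: 28.8
time: 17.27
tcp_pos: [556.1, 399.0, 85.3]
orientation: [-0.0, 0.782, 0.624, 0.001]
wrist_force: [-14.3, -7.7, 31.8]
opening: 29.0
[556.093 398.978  85.338] [-63.117 186.124  85.338]
scene 13 81 55 pitch up 3.8 z0 -33.3
scene cap px 114 centre [588.5 387.9 108. ] mid [587.8 387.8 107.2] normal az -13.0 el 2.4 sv [9.5 8.5 1. ]
```

```bash
python3 -m jog '[[[0,0,-8],0,0],[[0,-8,0],0,0],[[0,0,5],0,0],[[0,0,2],0,0],[[0,0,2],0,0],[[0,0,1],0,0],[[0,0,0],0,0]]'
python3 -m jog '[[[0,0,1],0,0],[[0,0,1],0,0],[[0,0,0],0,0]]'
python3 -m jog '[[[0,0,1],0,0],[[0,0,1],0,0],[[0,0,0],0,0]]'
python3 - <<'E'
from pitch import *
print(o["tcp_pos"],st(o["tcp_pos"]))
for n in("scene",): pitch(manip.snapshot(n),n)
E
```

```text
time: 18.2
tcp_pos: [547.2, 400.5, 77.8]
orientation: [-0.001, 0.781, 0.624, -0.001]
wrist_force: [-5.1, 1.2, -0.9]
opening: 28.9
time: 18.58
tcp_pos: [547.3, 400.8, 76.2]
orientation: [-0.001, 0.781, 0.624, -0.0]
wrist_force: [-5.2, 1.0, -0.3]
opening: 29.1
time: 18.95
tcp_pos: [547.3, 401.0, 74.3]
orientation: [-0.001, 0.781, 0.624, -0.0]
wrist_force: [-5.3, 1.4, -0.4]
opening: 28.9
[547.326 401.034  74.309] [-72.121 186.049  74.309]
scene 13 79 50 pitch up -0.5 z0 -33.6
scene cap px 81 centre [579.8 389.9 101. ] mid [579.6 389.8  99.8] normal az -12.9 el 1.7 sv [8.4 7.  1. ]
```

```bash
python3 -m jog '[[[0,-2,0],0,0],[[0,0,-8],0,0],[[0,0,-8],0,0],[[0,5,0],0,0],[[0,0,2],0,0],[[0,0,0],0,0]]'
python3 - <<'E'
from rel import *
print(o["tcp_pos"],st(o["tcp_pos"]),o["wrist_force"])
E
python3 -m jog '[[[0,0,1],0,0],[[0,0,1],0,0],[[0,0,0],0,0]]'
python3 -m jog '[[[0,0,1],0,0],[[0,0,1],0,0],[[0,0,0],0,0]]'
```

```text
time: 19.75
tcp_pos: [551.1, 399.2, 87.7]
orientation: [0.0, 0.782, 0.624, -0.0]
wrist_force: [-0.8, -0.1, -1.9]
opening: 28.7
[551.094 399.164  87.738] [-68.018 185.123  87.738] [-0.825 -0.062 -1.85 ]
time: 20.12
tcp_pos: [551.1, 399.5, 86.1]
orientation: [-0.0, 0.782, 0.624, -0.0]
wrist_force: [0.5, -0.1, -1.5]
opening: 29.0
time: 20.5
tcp_pos: [551.2, 399.7, 85.7]
orientation: [-0.0, 0.782, 0.624, 0.0]
wrist_force: [-3.2, -2.4, 7.9]
opening: 29.2
```

```bash
python3 -m jog '[[[0,0,1],0,0],[[0,0,1],0,0],[[0,0,0],0,0]]'
python3 -m jog '[[[0,0,1],0,0],[[0,0,1],0,0],[[0,0,0],0,0]]'
python3 -m jog '[[[0,0,1],0,0],[[0,0,1],0,0],[[0,0,0],0,0]]'
python3 - <<'E'
from pitch import *
print(o["tcp_pos"],st(o["tcp_pos"]))
for n in("scene",): pitch(manip.snapshot(n),n)
E
```

```text
time: 20.88
tcp_pos: [551.2, 399.8, 85.4]
orientation: [-0.0, 0.782, 0.624, 0.0]
wrist_force: [-9.0, -4.5, 19.1]
opening: 28.7
time: 21.25
tcp_pos: [551.2, 400.2, 84.8]
orientation: [-0.0, 0.782, 0.624, 0.001]
wrist_force: [-12.4, -6.8, 27.6]
opening: 29.2
time: 21.62
tcp_pos: [551.0, 401.2, 82.8]
orientation: [-0.001, 0.781, 0.624, 0.001]
wrist_force: [-11.7, -4.4, 26.1]
opening: 28.8
[550.97  401.165  82.763] [-68.611 187.038  82.763]
scene 13 74 50 pitch up 7.3 z0 -33.7
scene cap px 118 centre [583.4 390.6 108. ] mid [581.7 390.8 106.7] normal az -11.8 el 5.4 sv [9.3 8.4 1.3]
```

```bash
python3 -m jog '[[[0,0,1],0,0],[[0,0,1],0,0],[[0,0,1],0,0],[[0,0,0],0,0]]'
python3 -m jog '[[[0,0,1],0,0],[[0,0,1],0,0],[[0,0,1],0,0],[[0,0,0],0,0]]'
python3 - <<'E'
from pitch import *
print(o["tcp_pos"],st(o["tcp_pos"]))
for n in("scene",): pitch(manip.snapshot(n),n)
E
```

```text
time: 22.18
tcp_pos: [550.3, 402.0, 79.5]
orientation: [-0.001, 0.781, 0.624, 0.001]
wrist_force: [-13.1, -2.7, 25.8]
opening: 29.0
time: 22.68
tcp_pos: [549.9, 402.6, 76.6]
orientation: [-0.002, 0.781, 0.624, 0.001]
wrist_force: [-14.1, -2.6, 26.2]
opening: 29.0
[549.87  402.604  76.583] [-70.02  188.176  76.583]
scene 13 52 42 pitch up 11.0 z0 -37.5
scene cap px 143 centre [581.9 391.8 107.2] mid [582.  391.7 106.1] normal az -12.0 el 14.1 sv [9.5 8.6 1.3]
```

```bash
python3 -m jog '[[[0,0,1],0,0],[[0,0,1],0,0],[[0,0,1],0,0],[[0,0,1],0,0],[[0,0,0],0,0]]'
python3 - <<'E'
from pitch import *
print(o["tcp_pos"],st(o["tcp_pos"]))
for n in("scene","top"): pitch(manip.snapshot(n),n)
E
```

```text
time: 23.35
tcp_pos: [549.6, 403.3, 73.3]
orientation: [-0.002, 0.781, 0.625, 0.001]
wrist_force: [-16.6, -2.5, 30.5]
opening: 28.7
[549.614 403.274  73.258] [-70.428 188.766  73.258]
scene 13 45 22 pitch up 16.8 z0 -35.1
scene cap px 157 centre [581.2 393.1 106.5] mid [579.4 392.2 106. ] normal az -11.0 el 18.6 sv [9.4 8.7 1.5]
top 13 72 43 pitch up 25.9 z0 -33.5
top -36 129 84 pitch up 19.8 z0 -38.4
top cap px 95 centre [580.3 394.2 109.4] mid [580.3 394.1 106.4] normal az -13.4 el 20.0 sv [10.5  9.1  1. ]
```

```bash
python3 -m jog '[[[0,0,0],0,0],[[0,0,0],0,0],[[0,0,-5],0,0],[[0,0,-15],0,0],[[0,-10,-30],0,0],[[0,-10,-30],0,0],[[0,0,-10],0,0],[[0,0,0],0,0]]' 80
python3 -m jog '[[[0,0,0],0,0]]'
python3 - <<'E'
from pitch import *
print(o["tcp_pos"],st(o["tcp_pos"]),az,o["joint_positions"])
for n in("scene","top"):
  for i in range(2): s=manip.snapshot(n); pitch(s,n)
  np.savez(f"pics/{n}6.npz",**s)
E
```

```text
time: 24.45
tcp_pos: [532.6, 403.7, 158.7]
orientation: [0.0, 0.782, 0.623, 0.001]
wrist_force: [-0.3, -1.1, -2.3]
opening: 28.6
time: 24.58
tcp_pos: [531.7, 403.0, 156.8]
orientation: [0.0, 0.782, 0.623, -0.001]
wrist_force: [-0.0, -0.5, -1.1]
opening: 29.0
[531.657 403.018 156.8  ] [-87.815 184.271 156.8  ] 77.13554195039441 [-0.793  0.527  0.072  1.638 -0.043  0.98   0.639]
scene 13 49 37 pitch up 22.3 z0 -35.0
scene cap px 192 centre [563.1 392.5 190.1] mid [560.8 392.9 188.5] normal az -12.0 el 18.4 sv [9.2 8.8 1.7]
scene 13 49 36 pitch up 16.9 z0 -37.5
scene cap px 194 centre [562.9 392.4 190.2] mid [561.9 392.3 188.8] normal az -12.7 el 18.2 sv [9.2 8.8 1.6]
top 13 109 72 pitch up 18.0 z0 -37.0
top -36 153 57 pitch up 21.3 z0 -37.1
top cap px 124 centre [562.3 393.6 192.4] mid [562.7 395.  189.9] normal az -13.7 el 19.7 sv [9.8 9.3 0.9]
top 13 113 55 pitch up 23.3 z0 -33.1
top -36 164 65 pitch up 16.6 z0 -30.8
top cap px 123 centre [562.5 394.  192.6] mid [562.8 395.3 189.5] normal az -13.3 el 19.1 sv [10.   9.3  0.9]
```

```bash
python3 -m jog '[[[-30,2,-3],0,0],[[-50,3,-4],0,0],[[-50,3,-4],0,0],[[-50,2,-4],0,0],[[-50,3,-4],0,0],[[-50,2,-3],0,0],[[-50,3,-3],0,0],[[-50,2,0],0,0]]'
python3 -m jog '[[[-40,2,0],0,0],[[-50,2,0],0,0],[[-50,2,0],0,0],[[-40,2,0],0,0],[[-30,2,0],-0.12,0],[[-18,2,0],-0.12,0],[[0,0,0],-0.11,0],[[0,0,0],0,0]]'
python3 - <<'E'
from pitch import *
print(o["tcp_pos"],az,o["joint_positions"],o["opening"],to([425.2,-198.9,181.7]))
b=[]
for n in("scene","top"):
    s=manip.snapshot(n); pitch(s,n); np.savez(f"pics/{n}7.npz",**s)
    u,v=proj(s,np.array([480,-190,220.])).astype(int); u=min(max(u-100,0),360);v=min(max(v-90,0),240); b.append(s["pixels"][v:v+180,u:u+200,::-1])
cv2.imwrite("pics/p7.png",cv2.resize(np.hstack(b),None,fx=2,fy=2))
E
```

```text
time: 25.78
tcp_pos: [466.7, 27.4, 183.5]
orientation: [0.0, 0.782, 0.624, 0.0]
wrist_force: [0.9, -0.8, -0.9]
opening: 29.4
time: 26.78
tcp_pos: [430.0, -196.3, 183.1]
orientation: [-0.0, 0.662, 0.75, -0.0]
wrist_force: [-0.4, 0.4, -2.6]
opening: 28.6
[ 430.005 -196.32   183.137] 97.13636044079364 [ 0.024  0.191  0.309  2.083 -0.075  0.877  2.071] 28.596464895757627 [-1.963 -5.088  1.438]
scene 13 71 59 pitch up 19.4 z0 -37.0
scene -36 103 72 pitch up 15.2 z0 -32.3
scene cap px 300 centre [ 462.7 -194.2  217.1] mid [ 453.8 -193.3  215.6] normal az 8.2 el 17.2 sv [9.3 8.7 2. ]
top 13 86 67 pitch up 21.5 z0 -31.6
top -36 46 34 pitch up 18.2 z0 -37.9
top cap px 160 centre [ 461.5 -191.3  219. ] mid [ 461.4 -192.   216.4] normal az 8.4 el 19.2 sv [9.3 8.8 1.1]
```

View pics/p7.png

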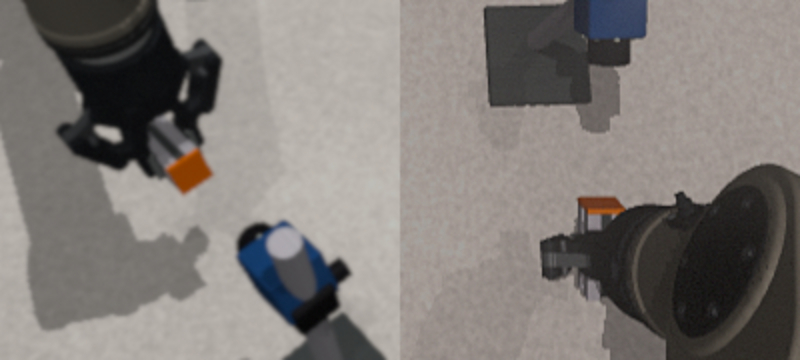

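```bash
cat > capfit.py <<'E'
from pitch import *
a=np.radians(7.1);t=np.radians(20)
h=np.array([np.cos(a),np.sin(a),0]); Z=np.array([0,0,1.]); X=np.cos(t)*h+np.sin(t)*Z; Y=np.cross(Z,h); U=np.cross(X,Y); M=np.array([X,Y,U])
rng=np.random.default_rng(1)
print(o["tcp_pos"],az,o["wrist_force"])
for n,lens in(("scene",(597.3,-252,54.4)),("top",(597.3,-249.3,54.5))):
    Q=[]
    for i in range(4):
        s=manip.snapshot(n); P=cloud(s); im=s["pixels"].astype(float); R,G,B=[im[...,k] for k in range(3)]
        L=(P-o["tcp_pos"])@r
        Q.append(P[(abs(L[...,0])<25)&(L[...,1]>5)&(L[...,1]<60)&(L[...,2]<10)&(L[...,2]>-70)&(R>1.35*G)&(G>1.15*B)&(R>70)])
    Q=np.concatenate(Q); best=None
    for _ in range(800):
        p=Q[rng.choice(len(Q),3,False)]; nn=np.cross(p[1]-p[0],p[2]-p[0]); l=np.linalg.norm(nn)
        if l<100: continue
        nn/=l
        if abs(nn@X)<.85: continue
        i=abs((Q-p[0])@nn)<1.5
        if best is None or i.sum()>best.sum(): best=i
    q=Q[best]; m=q.mean(0); V=np.linalg.svd(q-m,full_matrices=False)[2]; nn=V[2]*np.sign(V[2]@X)
    c=(q-m)@V[:2].T; w=cv2.minAreaRect(c.astype(np.float32)); C=m+np.array(w[0])@V[:2]
    pc=np.percentile(q@M.T,[2,98],axis=0)
    C2=(M@C); d=C2-np.array(lens)
    print(n,len(Q),len(q),"size",np.round(w[1],1),"centre",C.round(1),"az",np.degrees(np.arctan2(nn[1],nn[0])).round(1),"el",np.degrees(np.arcsin(nn[2])).round(1),"rel lens (X,Y,U)",d.round(1),"pct mid",((pc[0]+pc[1])/2-lens).round(1),"span",(pc[1]-pc[0]).round(1))
E
python3 capfit.py
```

```text
[ 430.157 -195.869  183.176] 97.12032882448814 [ 0.59  -0.497 -1.726]
scene 1201 983 size [32.3 30.2] centre [ 463.6 -193.6  216. ] az 6.4 el 16.6 rel lens (X,Y,U) [-113.6    2.6   -0.6] pct mid [-113.6    2.5   -0.3] span [ 3.6 28.7 29.7]
top 641 582 size [31.8 30.6] centre [ 462.7 -191.6  216.8] az 7.9 el 18.5 rel lens (X,Y,U) [-113.9    2.     0.3] pct mid [-114.     1.8    1. ] span [ 2.7 29.3 28.3]
```

```bash
python3 -m jog '[[[0,-3,0],0,0],[[-2,-3,0.5],0,0],[[0,0,0],0,0],[[0,0,0],0,0]]'; python3 capfit.py; python3 - <<'E'
from pitch import *
rng=np.random.default_rng(1)
for n in("scene","top"):
  for k,tc in((6,[531.7,403,156.8]),(7,[430,-196.3,183])):
    s=dict(np.load(f"pics/{n}{k}.npz"));P=cloud(s);im=s["pixels"].astype(float); R,G,B=[im[...,j] for j in range(3)]
    Q=P[(np.linalg.norm(P-tc-np.array([20,0,30]),axis=-1)<45)&(R>1.35*G)&(G>1.15*B)&(R>70)]; best=None
    for _ in range(800):
        p=Q[rng.choice(len(Q),3,False)]; nn=np.cross(p[1]-p[0],p[2]-p[0]); l=np.linalg.norm(nn)
        if l<100 or nn[0]/l*np.sign(nn[0])<.8: continue
        nn/=l; i=abs((Q-p[0])@nn)<1.5
        if best is None or i.sum()>best.sum(): best=i
    q=Q[best]; V=np.linalg.svd(q-q.mean(0),full_matrices=False)[2][2]; V*=np.sign(V[0]); print(n,k,len(q),"el",np.degrees(np.arcsin(V[2])),"az",np.degrees(np.arctan2(V[1],V[0])))
E
```

```text
time: 27.78
tcp_pos: [424.5, -198.8, 182.8]
orientation: [0.0, 0.661, 0.75, 0.0]
wrist_force: [0.1, 0.6, -1.0]
opening: 29.1
[ 424.469 -198.83   182.791] 97.21885097652135 [ 0.087  0.631 -1.013]
scene 1199 971 size [32.9 30.4] centre [ 457.9 -196.4  215.7] az 7.2 el 16.2 rel lens (X,Y,U) [-119.4    0.5    1.1] pct mid [-119.4    0.4    1.3] span [ 3.9 28.8 29.7]
top 714 640 size [34.7 30.9] centre [ 457.3 -195.1  215.4] az 8.0 el 18.7 rel lens (X,Y,U) [-119.8   -0.8    1. ] pct mid [-119.9   -0.7    1.1] span [ 2.9 29.9 31.1]
scene 6 155 el 15.312823587780125 az -12.580560334529789
scene 7 246 el 16.653737297980935 az 6.439900577312672
top 6 116 el 19.072686485383034 az -13.016293088261083
top 7 145 el 18.425725624545905 az 8.057583310667782
```

The position is right, but the cap's elevation reads 16–19° and its height above the grip gives about 17°, so it is roughly 2.5° short. There's time to spare, so I'll go back to the housing edge and add the rest.

```bash
python3 -m jog '[[[0,0,0],0.12,0],[[15,0,0],0.12,0],[[35,0,0],0.11,0],[[50,-2,0],0,0],[[50,-2,0],0,0],[[50,-2,0],0,0],[[50,-1,0],0,0],[[50,-1,0],0,0]]'
python3 -m jog '[[[50,-1,0],0,0],[[50,-1,0],0,0],[[50,-1,0],0,0],[[50,0,5],0,0],[[50,0,5],0,0],[[40,0,5],0,0],[[20,0,5],0,0],[[0,0,0],0,0]]'
python3 - <<'E'
from rel import *
print(o["tcp_pos"],az,to([549.9,400.3,90]))
E
```

```text
time: 29.18
tcp_pos: [476.3, 98.2, 182.9]
orientation: [0.0, 0.782, 0.624, 0.0]
wrist_force: [0.2, 0.2, -1.2]
opening: 28.2
time: 30.18
tcp_pos: [541.2, 400.1, 161.7]
orientation: [-0.0, 0.781, 0.624, -0.001]
wrist_force: [-0.5, -0.5, -1.3]
opening: 28.8
[541.248 400.148 161.716] 77.27236612176094 [ 2.139  8.486 71.704]
```

```bash
python3 -m jog '[[[2,8,20],0,0],[[0,0,30],0,0],[[0,0,20],0,0],[[0,0,7],0,0],[[0,0,4],0,0],[[0,0,0],0,0]]' 80
python3 -m jog '[[[0,0,1],0,0],[[0,0,1],0,0],[[0,0,0],0,0]]' 20
python3 -m jog '[[[0,0,1],0,0],[[0,0,1],0,0],[[0,0,0],0,0]]'
python3 - <<'E'
from pitch import *
print(o["tcp_pos"],st(o["tcp_pos"]))
for n in("scene","top"): pitch(manip.snapshot(n),n)
E
```

```text
time: 30.92
tcp_pos: [550.5, 399.8, 82.3]
orientation: [-0.0, 0.782, 0.624, 0.0]
wrist_force: [0.0, -0.9, -1.4]
opening: 28.7
time: 31.3
tcp_pos: [550.2, 399.7, 80.0]
orientation: [-0.0, 0.782, 0.624, 0.0]
wrist_force: [-0.1, 0.6, -1.7]
opening: 28.7
time: 31.68
tcp_pos: [550.1, 399.6, 77.7]
orientation: [-0.0, 0.782, 0.624, -0.0]
wrist_force: [0.2, -0.0, -1.6]
opening: 28.5
[550.079 399.577  77.651] [-69.102 185.284  77.651]
scene 13 47 35 pitch up 20.4 z0 -35.9
scene cap px 157 centre [581.8 389.4 110.4] mid [579.7 390.  108. ] normal az -11.2 el 16.1 sv [9.6 8.6 1.6]
top 13 78 28 pitch up -23.5 z0 -49.1
top -36 132 79 pitch up 19.9 z0 -38.3
top cap px 93 centre [581.2 390.9 113. ] mid [582.5 393.9 107.5] normal az -12.4 el 18.6 sv [11.1  9.4  1. ]
```

```bash
python3 -m jog '[[[0,0,1],0,0],[[0,0,1],0,0],[[0,0,1],0,0],[[0,0,0],0,0]]'
python3 -m jog '[[[0,0,1],0,0],[[0,0,1],0,0],[[0,0,1],0,0],[[0,0,0],0,0]]'
python3 - <<'E'
from pitch import *
print(o["tcp_pos"],st(o["tcp_pos"]))
for n in("scene","top"): pitch(manip.snapshot(n),n)
E
```

```text
time: 32.28
tcp_pos: [550.2, 399.6, 74.8]
orientation: [-0.0, 0.782, 0.624, -0.0]
wrist_force: [0.3, 0.2, -1.3]
opening: 28.6
time: 32.78
tcp_pos: [550.3, 399.7, 74.1]
orientation: [-0.0, 0.782, 0.624, 0.0]
wrist_force: [-6.7, -4.4, 15.8]
opening: 28.6
[550.292 399.708  74.109] [-68.926 185.462  74.109]
scene 13 48 27 pitch up 27.0 z0 -30.7
scene cap px 158 centre [581.9 389.2 107.3] mid [580.2 389.6 106.5] normal az -11.8 el 17.6 sv [9.6 8.8 1.4]
top 13 72 26 pitch up -33.1 z0 -54.9
top -36 128 86 pitch up 14.0 z0 -35.6
top cap px 94 centre [580.9 390.5 110.3] mid [580.8 390.8 107.5] normal az -12.9 el 20.1 sv [10.   9.1  1. ]
```

```bash
python3 -m jog '[[[0,0,1],0,0],[[0,0,1],0,0],[[0,0,0],0,0]]'
python3 -m jog '[[[0,0,1],0,0],[[0,0,1],0,0],[[0,0,0],0,0]]'
python3 - <<'E'
from pitch import *
print(o["tcp_pos"],st(o["tcp_pos"]))
for n in("scene","top"): pitch(manip.snapshot(n),n)
E
```

```text
time: 33.25
tcp_pos: [550.3, 399.9, 73.8]
orientation: [-0.0, 0.782, 0.624, 0.001]
wrist_force: [-10.9, -7.2, 26.5]
opening: 28.8
time: 33.62
tcp_pos: [550.0, 400.0, 72.2]
orientation: [-0.0, 0.782, 0.624, 0.0]
wrist_force: [-13.6, -6.9, 28.7]
opening: 29.0
[550.023 399.953  72.191] [-69.245 185.636  72.191]
scene 13 44 33 pitch up 24.1 z0 -35.9
scene cap px 165 centre [581.3 389.5 107.1] mid [580.6 390.3 105.5] normal az -11.5 el 20.0 sv [9.6 8.9 1.4]
top 13 69 25 pitch up -16.6 z0 -48.0
top -36 129 85 pitch up 21.4 z0 -38.6
top cap px 102 centre [580.5 390.7 109.4] mid [580.7 393.6 106. ] normal az -13.3 el 21.9 sv [9.9 9.2 1. ]
```

One more millimetre, then a firm grip, lift and return.

```bash
python3 -m jog '[[[0,0,1],0,0],[[0,0,0],0,0],[[0,0,0],0,0]]'
python3 -m jog '[[[0,0,0],0,0],[[0,0,0],0,0],[[0,0,-6],0,0],[[0,0,-15],0,0],[[0,-10,-30],0,0],[[0,-5,-30],0,0],[[0,0,-15],0,0],[[0,0,0],0,0]]' 80
python3 -m jog '[[[0,0,0],0,0]]'
python3 - <<'E'
from pitch import *
print(o["tcp_pos"],az,to([424.5,-198.8,182.8]))
for n in("scene","top"): pitch(manip.snapshot(n),n)
E
```

```text
time: 34.1
tcp_pos: [550.1, 400.4, 71.6]
orientation: [-0.0, 0.782, 0.624, 0.001]
wrist_force: [-13.9, -7.7, 30.0]
opening: 28.5
time: 35.1
tcp_pos: [536.4, 403.2, 163.8]
orientation: [0.0, 0.782, 0.624, 0.001]
wrist_force: [-0.2, -0.4, -2.1]
opening: 28.8
time: 35.22
tcp_pos: [535.2, 402.2, 161.4]
orientation: [0.0, 0.782, 0.624, -0.001]
wrist_force: [0.4, -0.5, -1.8]
opening: 28.7
[535.239 402.212 161.424] 77.15527875662698 [-610.628   25.622  -20.327]
scene 13 43 32 pitch up 23.2 z0 -36.4
scene cap px 203 centre [566.3 391.5 196.6] mid [562.9 392.4 194.7] normal az -12.8 el 19.7 sv [9.2 8.8 1.7]
top 13 101 37 pitch up 23.2 z0 -32.4
top -36 158 76 pitch up 6.9 z0 -29.4
top cap px 139 centre [565.6 393.  198.7] mid [566.1 393.8 196.5] normal az -13.2 el 21.7 sv [9.9 9.3 1. ]
```

```bash
python3 -m jog '[[[-30,1,-3],0,0],[[-50,2,-3],0,0],[[-50,2,-3],0,0],[[-50,2,-3],0,0],[[-50,2,-3],0,0],[[-50,2,-3],0,0],[[-50,2,-2],0,0],[[-50,2,0],0,0]]'
python3 -m jog '[[[-50,2,0],0,0],[[-50,2,0],0,0],[[-50,2,0],0,0],[[-40,2,0],0,0],[[-30,2,0],-0.12,0],[[-8,0,0],-0.12,0],[[0,0,0],-0.11,0],[[0,0,0],0,0]]'
python3 -m jog '[[[0,0,0],0,0],[[0,0,0],0,0]]'
python3 capfit.py
```

```text
time: 36.33
tcp_pos: [465.2, 27.4, 182.5]
orientation: [-0.0, 0.782, 0.624, -0.0]
wrist_force: [0.6, -0.8, -2.5]
opening: 28.9
time: 37.33
tcp_pos: [425.5, -195.7, 182.2]
orientation: [-0.0, 0.662, 0.75, -0.0]
wrist_force: [1.0, -0.7, -2.4]
opening: 29.1
time: 37.58
tcp_pos: [425.9, -195.4, 182.7]
orientation: [-0.0, 0.661, 0.75, -0.0]
wrist_force: [0.4, -0.2, -1.5]
opening: 29.2
[ 425.921 -195.395  182.696] 97.18650953283851 [ 0.405 -0.161 -1.507]
scene 1247 994 size [30.1 31.9] centre [ 458.9 -193.2  217.9] az 6.7 el 20.3 rel lens (X,Y,U) [-117.3    3.5    2.7] pct mid [-117.3    3.5    2.7] span [ 2.8 28.6 29.5]
top 743 686 size [32.3 30.7] centre [ 458.4 -191.7  217.6] az 7.7 el 20.7 rel lens (X,Y,U) [-117.7    2.4    2.5] pct mid [-118.     2.7    2.6] span [ 2.5 29.2 30.4]
```

```bash
python3 -m jog '[[[-3,-1.5,3.3],0,0],[[0,0,0],0,0],[[0,0,0],0,0],[[0,0,0],0,0]]'
python3 capfit.py; python3 - <<'E'
from bench import manip
import cv2,numpy as np
a=manip.snapshot("scene")["pixels"];b=manip.snapshot("top")["pixels"]
cv2.imwrite("pics/p9.png",cv2.resize(np.hstack([a,b])[...,::-1],(800,300),interpolation=cv2.INTER_AREA))
print(abs(manip.observe()["joint_velocities"]).max())
E
```

```text
time: 38.48
tcp_pos: [424.9, -198.7, 179.5]
orientation: [0.0, 0.661, 0.75, 0.0]
wrist_force: [0.3, 0.4, -1.3]
opening: 28.7
[ 424.902 -198.748  179.54 ] 97.22985122871759 [ 0.338  0.428 -1.335]
scene 1235 992 size [30.2 31.9] centre [ 457.9 -196.6  214.8] az 7.9 el 20.0 rel lens (X,Y,U) [-119.7    0.3    0.4] pct mid [-119.6    0.3    0.5] span [ 2.8 28.9 29.8]
top 730 668 size [32.7 30.8] centre [ 457.  -195.   215.2] az 7.1 el 21.0 rel lens (X,Y,U) [-120.2   -0.7    0.9] pct mid [-120.6   -0.5    0.7] span [ 2.8 29.2 29.8]
0.0023831698257921704
```

View pics/p9.png

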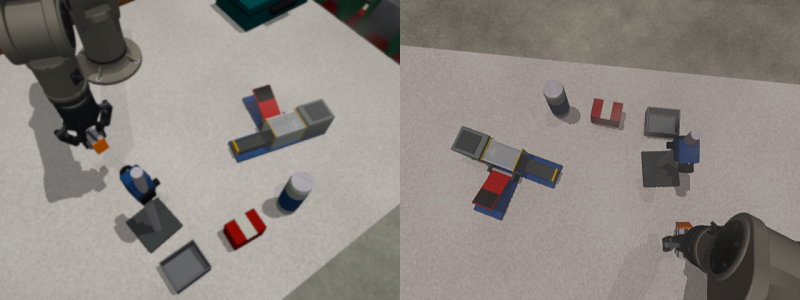

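The cap sits at (98,145) in the scene half, facing the lens at about (128,172). The bystanders stand where they were and the arm is still, so I'm handing in.

```bash
python3 -c "
from bench import manip
print(manip.finish_job())"
```

```text
the job is handed in; nothing more can be done
None
```

I pressed the pedal down to its stop, picked the ejected piece up from the open track, and handed the job in with its capped end held still in front of the lens. I used about 39 of the 72 s.

**Pedal:** At the stop the wrist force climbed from about 12 N to about 40 N vertically, 43 N in all, and the tool stopped moving. That force came from the fingertips on the pad, but it is close to the 40 N limit set for the arm and gripper body.

**Tilting the piece:** The moves cannot tilt the tool. I held the piece lightly and pressed the underside of its capped end on the top edge of the drive housing until it had turned about 20° in the jaws, then gripped it with 80 N. The first try came out about 2.5° short, so I went back and added the rest. On an early attempt the cap slipped off and rubbed lightly (about 5 N) against the housing side.

**Last checks, from both cameras:**

| | Measured | Wanted |
|---|---|---|
| Cap distance from lens | 119.7 and 120.2 mm | 120 mm |
| Cap centre off the lens axis | within about 1 mm | 0 mm |
| Cap facing upwards | 20.0° and 21.0° | 20° |
| Cap heading | 7.9° and 7.1° | 7.1° (my estimate for the lens) |

The arm was still, and the bystanders looked unmoved in the last pictures.

**Disagreements:**
- **Tool height:** the reported tool height did not match the stated tool size. The fingertips were about 36 mm higher than the TCP reading implied, so I worked from contact and the cameras instead.
- **Cameras:** the two differ from each other by 1 to 2 mm and by up to about 2° in tilt readings.

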